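Load a tray of printed ear shells into the UV curing unit

ROBOT

A 7-joint arm with a two-finger parallel gripper is mounted at the origin on the work surface. World frame = base frame: x ahead of the robot, y to its left, z up, the work surface at z = 0. Lengths are in m, angles in rad, forces in N, time in s.
With the tool pointing down it reaches from about 0.425 to 0.825 m from the base axis. Payload 3.6 kg.
Tool frame: the origin (TCP) lies at the very end of the fingers, on their centre line; the grasp point (between the pads) lies behind it (bot.grip_depth is the z of the grasp point in the tool frame, in m); z points along the fingers, y is the line along which they close (so a half turn about z gives the same grasp; the last joint's range is limited). The gripper opens to 93 mm and grips with 3 to 60 N. Pads are 15 mm wide; open, the fingers measure 128 mm over their backs; the gripper's body (75 mm by 188 mm) begins 65 mm behind the grasp point.
Start: joints at [-1.244, 0.615, -0.013, 1.423, 0.008, 1.103, -0.04], TCP at [0.225, 0.61, 0.219] pointing down, gripper open.
Joint ranges: [-3.12, 3.12], [-0.3, 2.06], [-1.34, 1.32], [0.26, 2.42], [-1.36, 4.5], [0.01, 1.98], [-2.84, 2.84]. Speed limits (rad/s): [2.79, 2.79, 3.14, 3.14, 3.14, 3.14, 3.14].

INTERFACE

Orientations are given as a unit quaternion [w, x, y, z].
In Python, from cell import bot gives the robot as it stands.
- The arm moves only by the tool send_rows, never from a script. Its argument "commands" is a list of rows, each an object of numbers: "tx", "ty", "tz": the shift along the tool's x, y, z scaled (see below); "turn": the turn about the tool's z scaled (see below); "hand": the opening, from -1 (shut) to 1 (fully open). A call has 1 to 5 rows; each row is the pose to reach, as a shift and turn from the pose commanded when the call began, along the tool's axes at that moment; what a row does not reach only later rows make up. The controller multiplies each number of a shift by 0.1 m and each number of a turn by 90 degrees. A row lasts 1/10 s, in which the tool goes at most 50 mm and 8.59 degrees, less where a joint would pass 70% of its speed; a pose out of reach is approached as far as the arm can. A call with a number of a shift or a turn outside -1 to 1 is refused whole. A call with a gripper value outside its range is refused whole. The fingers move at their own pace and stop on an object; "newtons" is the grip in N (left out, the last holds). Time passes only in rows, so rows that repeat a pose let the fingers close. It gives the time, the measured TCP pose, the force, the opening and the grip force at its end, in the units of the state.
- bot.sense(): the state, without advancing time (a new reading comes with each control period).
- bot.capture(name): name is "scene" or "top"; returns (picture, depth): 384x512x3 uint8, red, green, blue; 384x512 float32, m along the optical axis (not along the pixel's ray), 0 where there is no reading.
- bot.camera_params(name): a dict with "fov_y" (degrees; the focal length in pixels is half the picture's height over the tangent of half this angle, whatever the lens; pixels are square), "cx", "cy" (the principal point, pixels), "dist_coeffs" ([k1, k2, p1, p2, k3] as OpenCV has them; the pictures are not rectified), "T" (4x4, takes a point from camera to world coordinates). Camera axes: x right, y up, looking along -z (the intrinsics and any distortion apply to the point x, -y, -z); pixel columns grow to the right and rows downward; lengths in m; the calibration is good to about 2 mm. A picture is of the moment at which its call begins. camera_params takes no time and is no camera call.
- bot.close_job(): hands the job in; it is judged then, once.
The state is a dict: "t": time; "qpos": joint angles; "qd": joint speeds; "joint_torque": joint torques, N m; "tool_pos": TCP position; "ee_rot": TCP orientation; "force": force on the tool from outside, world axes, zero at the start; "torque": the same for the moment, N m; "width": opening from 0.0 (shut) to 1.0 (fully open); "gripper_force": force on a finger pad.
Only numpy, scipy, OpenCV 4.12 (cv2) and the standard library are available. Lean on these libraries where they do the work, as an engineer would, in place of code of your own. Each camera call takes 0.05 s, during which the arm holds its last target. There are 200 camera calls.

TASK

Load the tray of printed ear shells into the UV curing unit: press down hard with closed fingertips on the orange pad at the tray's near end and, keeping it pressed flat, slide it under the two leaf springs until it is fully home against the stop inside the chamber. Move the tray by its pad only, without lifting it and without touching the shells or prying up the springs. Leave it there, let go, and do not disturb the dish and the other things standing around.

Things in the scene. Friction and masses are not known exactly. Their poses are not given: they have to be found in the camera images.
- unit: Low white UV curing unit with amber window on top and a grey loading tongue; fixed, place and yaw vary. Origin on the bench under the middle of the chamber mouth; +x is the loading direction, +z up. Chamber: x 0 to 130, |y| to 85, 70 mm high, mouth 83 wide, top edge 51 mm above the bench. Spring brackets on the tongue's rails: x -53 to -37, |y| 24 to 54, up to 42 mm high.
- bed: Smooth steel floor of tongue and chamber, part of the unit, on which the tray slides; its top is 12 mm above the bench; origin and axes are the unit's. The tongue (unit x -238 to 0 mm) is a recess 83 mm wide between side rails and a near rim 13 mm thick, tops 20 mm above the bench.
- tray: Aluminium tray 190 (x) by 80 (y) by 8 mm, 0.2 to 0.35 kg, loose in the tongue's recess with 1.5 mm play each side, top flush with the rails, near end 3 to 11 mm from the near rim, so it is moved from above. Origin at the centre of its underside; +x to its front end, parallel to the unit's +x. Slippery on the bed (friction about 0.2). It has 114 to 122 mm to go.
- prints: Six printed ear shells, two rows of three, fixed on the front half of the tray: within tray x 12 to 86 mm, |y| under 22 mm, up to 27 mm above the tray's top. Not to be touched. Origin 9 mm above the tray's origin, axes as the tray's.
- pad: Flat orange silicone pad, 46 (x) by 56 mm (y), 1.5 mm proud of the tray and fixed to it; origin at the centre of its top, 25 mm from the tray's near end, 21.5 mm above the bench; axes as the tray's. Grippy (friction about 1). Pressed with 12 to 20 N it carries the tray along under the springs; pressed lightly, the finger slips.
- nose (a point): Middle of the tray's front end face, at half its thickness, 95 mm ahead of the tray's origin and 165 mm ahead of the pad's centre.
- stop (a point): Middle of the stop face inside the chamber, 90 mm along +x from the unit's origin and 16 mm above the bench: the nose meets this point when the tray is fully home.
- spring_left (a joint): Bend (rad) of the leaf spring on the unit's +y side. Each is a blue steel strip 11 mm wide, 50 mm long, at |y| = 31 mm, fixed in its bracket at x = -45 mm, trailing down to its tip at x = 3 mm, 16 mm above the bench, 4 mm below the tray's top. 0 at rest, about 0.08 riding on the tray, then pressing it down with about 5 N.
- spring_right (a joint): The same for the spring on the unit's -y side.
- dish: Loose beige kidney dish about 190 by 85 mm, 37 mm high, with grey shells in it. Bystander. Origin at the centre of its underside.
- lacquer: Loose small amber bottle with a black cap, 38 mm across, 88 mm high. Bystander. Origin at the centre of its underside.
- spool: Loose white spool with a red top, 48 mm across, 42 mm high. Bystander. Origin at the centre of its underside.
- pin_block: Loose yellow block set with pins, 44 by 34 mm, 28 mm high. Bystander. Origin at the centre of its underside.
Not all that is in view belongs to the job. What is shaped like the tray but turquoise or yellow is not meant.

How it is judged:
On the way, in this order (a step that is already met when the one before it is completed fails the run):
1. the tray's front end is under both springs while the fingers on its pad press it hard on its bed (x of nose in the frame of unit between 0 and 0.045 m and value of joint each of spring_left, spring_right above 0.05 rad and contact force between tray and bed above 16.5 N and contact force between the fingers and pad above 4 N), for 0.1 s.
2. nearly home, the fingers on its pad still press it hard on its bed (x of nose in the frame of unit between 0.065 and 0.087 m and contact force between tray and bed above 16.5 N and contact force between the fingers and pad above 4 N), for 0.05 s.
At the end, for the whole second after the job is handed in: The tray lies flat and at rest on the bed with both springs riding on it, its front end within 3 mm of the stop; the dish, bottle, spool and block are within 25 mm of where they stood (x of nose in the frame of unit above 0.087 m and z of nose in the frame of stop below 0.002 m and angle between tray's own z axis and vertical below 0.03 rad and angle between the x axis of tray and the x axis of unit, either way round below 0.05 rad and value of joint each of spring_left, spring_right above 0.05 rad and linear speed of tray below 0.01 m/s and distance of each of dish, lacquer, spool, pin_block from where it was at the start of the episode below 0.025 m); the robot touches nothing.
It fails at once if the tray is lifted or tipped (z of tray in the frame of unit above 0.018 m or angle between tray's own z axis and vertical above 0.1 rad).
It fails at once if the printed shells are touched (contact force between any of the fingers, the arm and prints above 0.5 N).
It fails at once if a spring is pried up (value of joint any of spring_left, spring_right above 0.2 rad).
It fails at once if a bystander is knocked over or lifted (angle between any of lacquer, spool, pin_block, dish's own z axis and vertical above 0.5 rad or height (world z) of any of dish, lacquer, spool, pin_block above 0.03 m).
It also fails if it takes over 45 s, if anything falls off the work surface, if the arm or the gripper's body presses on something with over 40 N, if the wrist force passes 120 N, or if a joint passes its speed limit or range.

## Working session

There is one attempt and no reset: what is moved stays moved. The work goes in short steps, Python scripts to look and compute and a tool call to move; the robot and the scene stay as the last step left them, time stands still between calls to the robot, and variables do not carry over. Pictures are saved under pics/ and viewed, at most 10 in all, crops included, and the job is handed in when it is done.

Besides the shell and the picture viewer there is one more tool, called after ">>>" as a command line: name --argument value ..., lists and objects as JSON in quotes. send_rows: Moves the arm, as the interface text tells. Its arguments: {"type":"object","properties":{"commands":{"type":"array"},"newtons":{"type":"number"}},"required":["commands"]}

```bash
mkdir -p pics
cat > h.py <<'E'
import numpy as np, cv2
from cell import bot
def grab(n,tag):
    p,d=bot.capture(n); cv2.imwrite(f'pics/{tag}.png',p[:,:,::-1]); np.save(f'pics/{tag}.npy',d); return p,d
def world(n,px,d):
    c=bot.camera_params(n); f=192/np.tan(np.radians(c['fov_y']/2))
    K=np.array([[f,0,c['cx']],[0,f,c['cy']],[0,0,1.]])
    px=np.array(px,float).reshape(-1,1,2)
    u=cv2.undistortPoints(px,K,np.array(c['dist_coeffs'],float)).reshape(-1,2)
    T=np.array(c['T']); out=[]
    for (x,y),z in zip(u,np.broadcast_to(d,len(u))): out.append((T@[x*z,-y*z,-z,1])[:3])
    return np.array(out)
def on_plane(n,px,h):
    a=world(n,px,0.); b=world(n,px,1.)
    s=(h-a[:,2])/(b[:,2]-a[:,2]); return a+s[:,None]*(b-a)
E
python3 - <<'E'
from h import *
p,d=grab('top','t1'); q,e=grab('scene','s1')
cv2.imwrite('pics/both.png',cv2.resize(np.vstack([p,q])[:,:,::-1],(400,600)))
print(bot.sense(), bot.grip_depth); print(bot.camera_params('top'))
E
```

```text
{'t': 0.1, 'qpos': array([-1.2445473 ,  0.61581723, -0.01263022,  1.42474607,  0.00809306,
        1.10339861, -0.0403988 ]), 'qd': array([ 1.17232569e-04, -5.87286612e-04, -5.58873918e-05, -4.87126532e-03,
       -1.01066216e-03, -8.83039457e-05, -2.54292838e-04]), 'joint_torque': array([ 1.06842363e-03, -4.60038221e+01,  2.10004239e-01, -1.66244638e+01,
       -6.11756276e-02,  1.68834021e-02,  8.46594389e-05]), 'tool_pos': array([0.2242935 , 0.60931021, 0.21759794]), 'ee_rot': array([-1.96148446e-04,  1.75424556e-01,  9.84492194e-01, -1.14302988e-03]), 'force': array([0.42205535, 0.84405988, 0.9791292 ]), 'torque': array([0.01419936, 0.04435696, 0.01474322]), 'gripper_force': 0.0, 'width': 1.0039778608383991} -0.0188
{'fov_y': 53.99069146599161, 'cx': 254.1469228275583, 'cy': 197.79838785308706, 'dist_coeffs': array([-0.03879294,  0.        ,  0.        ,  0.        ,  0.        ]), 'T': array([[ 9.63058203e-03,  9.95421587e-01, -9.50952977e-02,
         3.79431321e-01],
       [-9.99952652e-01,  9.71959962e-03,  4.72928181e-04,
        -1.28485075e-02],
       [ 1.39505114e-03,  9.50862405e-02,  9.95468061e-01,
         9.54330674e-01],
       [ 0.00000000e+00,  0.00000000e+00,  0.00000000e+00,
         1.00000000e+00]])}
```

View pics/t1.png

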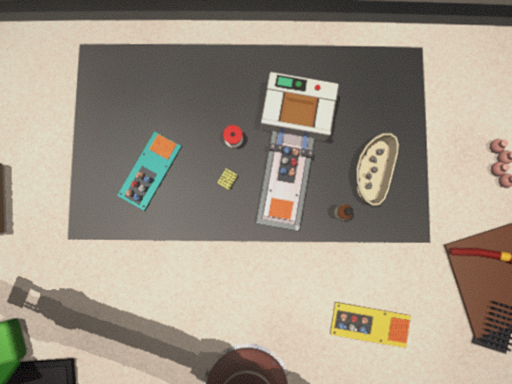

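View pics/s1.png

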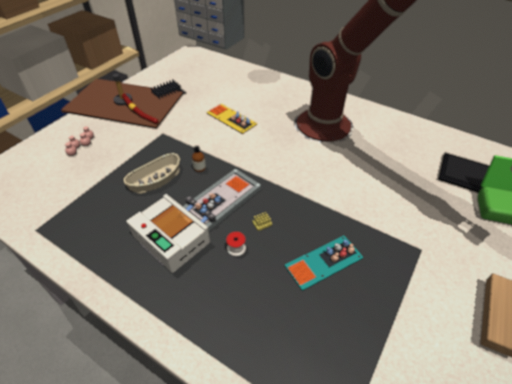

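The orange pads in the top view are at (282,209) on the aluminium tray in the white unit's tongue, (163,147) on a turquoise tray and (399,330) on a yellow tray. I choose (282,209). The dish is at (377,170), the bottle at (344,212), the spool at (233,136) and the pin block at (228,179). I'll check the choice in a crop.

Run:
```python
from h import *
p=cv2.imread('pics/t1.png'); x0,y0,x1,y1=250,120,350,235
cv2.imwrite('pics/c1.png',cv2.resize(p[y0:y1,x0:x1],None,fx=5,fy=5,interpolation=cv2.INTER_CUBIC))
hsv=cv2.cvtColor(p,cv2.COLOR_BGR2HSV)
m=cv2.inRange(hsv,(3,150,150),(18,255,255)); m[:190]=0;m[225:]=0;m[:,:262]=0;m[:,300:]=0
c=max(cv2.findContours(m,0,2)[0],key=cv2.contourArea); r=cv2.minAreaRect(c); b=cv2.boxPoints(r)
ctr=on_plane('top',[r[0]],.0215); print(r,ctr); w=on_plane('top',b,.0215); print(w,np.linalg.norm(np.diff(w,axis=0),axis=1))
d=np.load('pics/t1.npy'); print(world('top',[r[0]],d[int(r[0][1]),int(r[0][0])]))
```

```text
((280.5810546875, 208.51348876953125), (20.714271545410156, 16.933095932006836), 9.462322235107422) [[ 0.44248616 -0.07911179  0.0215    ]]
[[ 0.42571697 -0.05041344  0.0215    ]
 [ 0.46731951 -0.05708802  0.0215    ]
 [ 0.45931505 -0.10792312  0.0215    ]
 [ 0.41776539 -0.10103989  0.0215    ]] [0.04213456 0.05146143 0.04211595]
[[ 0.44254026 -0.07916864  0.02069969]]
```

View pics/c1.png

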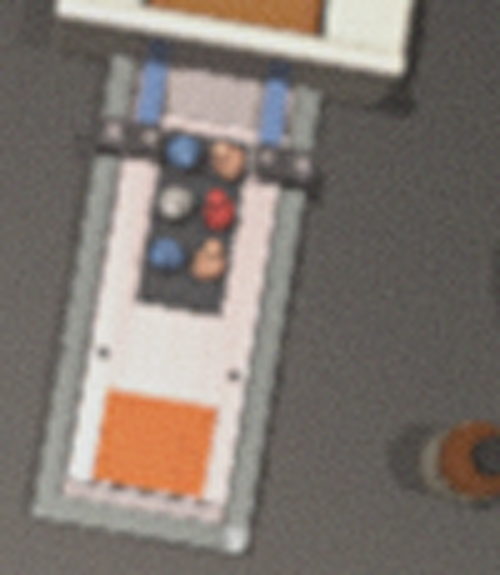

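The crop shows the grey-railed tongue with the aluminium tray. Its pad is centred near full-image (281,208), the six shells sit ahead of it, and the blue springs are at about (281,138) and (305,141). The choice is right. The pad's height and size agree with the description, and yaw is about -9°. I'll refine the yaw from the rails while starting to move.

Run:
```python
from h import *
f=lambda x,y:(250+(x+.5)/5-.5,120+(y+.5)/5-.5)
L=on_plane('top',[f(35,512),f(110,60),f(247,548),f(318,190)],.02); print(L)
for a,b in((0,1),(2,3)): v=L[b]-L[a]; print(np.degrees(np.arctan2(v[1],v[0])))
print(np.linalg.norm(L[0]-L[2]))
# shaded dark tray-edge/ stop check: bottle and dish
print(on_plane('top',[f(485,460)],.088), on_plane('top',[(365,205)],.037))
```

```text
[[ 0.40856376 -0.01994439  0.02      ]
 [ 0.63777148 -0.05593164  0.02      ]
 [ 0.3917616  -0.12496257  0.02      ]
 [ 0.57189733 -0.16112171  0.02      ]]
-8.923001291794822
-11.350294109306345
0.10635379928615209
[[ 0.43228513 -0.22687588  0.088     ]] [[ 0.45199164 -0.28501404  0.037     ]]
```

>>> send_rows --commands '[{"tx": -0.5,"ty": -0.4,"turn": -0.06,"hand": -1},{"tx": -0.9,"ty": -0.8,"turn": -0.123,"hand": -1},{"tx": -1,"ty": -1,"turn": -0.123,"hand": -1}]' --newtons 20

```text
invalid input at $.commands[0]: expected keys tx, ty, tz, turn, hand
```

>>> send_rows --commands '[{"tx": -0.5,"ty": -0.4,"tz": 0,"turn": -0.06,"hand": -1},{"tx": -0.9,"ty": -0.8,"tz": 0,"turn": -0.123,"hand": -1},{"tx": -1,"ty": -1,"tz": 0,"turn": -0.123,"hand": -1}]' --newtons 20

```text
t: 0.4
tool_pos: [0.2862, 0.4787, 0.2179]
ee_rot: [0.001, 0.08, 0.997, -0.001]
force: [-0.2, 0.4, 0.4]
width: 0.793
gripper_force: 0.0
```

>>> send_rows --commands '[{"tx": -0.35,"ty": -0.35,"tz": 0,"turn": 0,"hand": -1},{"tx": -0.7,"ty": -0.7,"tz": 0,"turn": 0,"hand": -1},{"tx": -1,"ty": -1,"tz": 0,"turn": 0,"hand": -1}]'

```text
t: 0.7
tool_pos: [0.3679, 0.3641, 0.2184]
ee_rot: [0.0, 0.08, 0.997, -0.001]
force: [0.4, 0.2, 0.0]
width: 0.53
gripper_force: 0.0
```

>>> send_rows --commands '[{"tx": -0.3,"ty": -0.35,"tz": 0,"turn": 0,"hand": -1},{"tx": -0.6,"ty": -0.7,"tz": 0,"turn": 0,"hand": -1},{"tx": -0.9,"ty": -1,"tz": 0,"turn": 0,"hand": -1}]'

```text
t: 1.0
tool_pos: [0.4401, 0.2514, 0.2184]
ee_rot: [-0.0, 0.08, 0.997, -0.0]
force: [1.5, 0.6, -0.1]
width: 0.272
gripper_force: 0.0
```

>>> send_rows --commands '[{"tx": 0,"ty": -0.35,"tz": 0,"turn": 0,"hand": -1},{"tx": 0,"ty": -0.7,"tz": 0,"turn": 0,"hand": -1},{"tx": 0,"ty": -1,"tz": 0,"turn": 0,"hand": -1}]'

```text
t: 1.3
tool_pos: [0.4232, 0.1529, 0.2182]
ee_rot: [-0.001, 0.08, 0.997, -0.001]
force: [0.0, 0.4, 0.0]
width: 0.027
gripper_force: 0.0
```

>>> send_rows --commands '[{"tx": 0,"ty": -0.35,"tz": 0,"turn": 0,"hand": -1},{"tx": 0,"ty": -0.7,"tz": 0,"turn": 0,"hand": -1},{"tx": 0,"ty": -1,"tz": 0,"turn": 0,"hand": -1},{"tx": 0,"ty": -1,"tz": 0,"turn": 0,"hand": -1}]'

```text
t: 1.7
tool_pos: [0.4067, 0.0521, 0.2185]
ee_rot: [-0.001, 0.084, 0.997, -0.001]
force: [-0.0, -0.3, 0.5]
width: 0.004
gripper_force: 0.0
```

>>> send_rows --commands '[{"tx": -0.2,"ty": -0.35,"tz": 0,"turn": 0,"hand": -1},{"tx": -0.4,"ty": -0.7,"tz": 0,"turn": 0,"hand": -1},{"tx": -0.56,"ty": -1,"tz": 0,"turn": 0,"hand": -1}]'

```text
t: 2.0
tool_pos: [0.4483, -0.0519, 0.2186]
ee_rot: [0.0, 0.079, 0.997, 0.0]
force: [1.2, 0.3, -0.6]
width: 0.006
gripper_force: 0.0
```

>>> send_rows --commands '[{"tx": 0,"ty": -0.24,"tz": 0.3,"turn": 0,"hand": -1},{"tx": 0,"ty": -0.24,"tz": 0.6,"turn": 0,"hand": -1},{"tx": 0,"ty": -0.24,"tz": 0.9,"turn": 0,"hand": -1},{"tx": 0,"ty": -0.24,"tz": 1,"turn": 0,"hand": -1},{"tx": 0,"ty": -0.24,"tz": 1,"turn": 0,"hand": -1}]'

```text
t: 2.5
tool_pos: [0.4429, -0.074, 0.1175]
ee_rot: [-0.002, 0.079, 0.997, 0.0]
force: [0.4, 0.4, -0.2]
width: 0.005
gripper_force: 0.0
```

>>> send_rows --commands '[{"tx": 0,"ty": 0,"tz": 0.3,"turn": 0,"hand": -1},{"tx": 0,"ty": 0,"tz": 0.6,"turn": 0,"hand": -1},{"tx": 0,"ty": 0,"tz": 0.6,"turn": 0,"hand": -1},{"tx": 0,"ty": 0,"tz": 0.6,"turn": 0,"hand": -1}]'

```text
t: 2.9
tool_pos: [0.4444, -0.0746, 0.0597]
ee_rot: [0.001, 0.079, 0.997, 0.0]
force: [-0.3, -0.9, 0.8]
width: 0.005
gripper_force: 0.0
```

Run:
```python
from h import *
p,d=grab('top','t2'); q,e=grab('scene','s2')
a=cv2.resize(p[150:240,230:350],(600,450),interpolation=2); b=cv2.resize(q[130:240,150:297],(600,450)[:2],interpolation=2)
cv2.imwrite('pics/v2.png',cv2.resize(np.vstack([a,b]),(400,600),interpolation=3)[:,:,::-1])
s=bot.sense(); print(s['tool_pos'],s['force'])
```

```text
[ 0.44496408 -0.07489823  0.06038135] [-0.25039792 -0.07957467 -0.50670707]
```

View pics/v2.png

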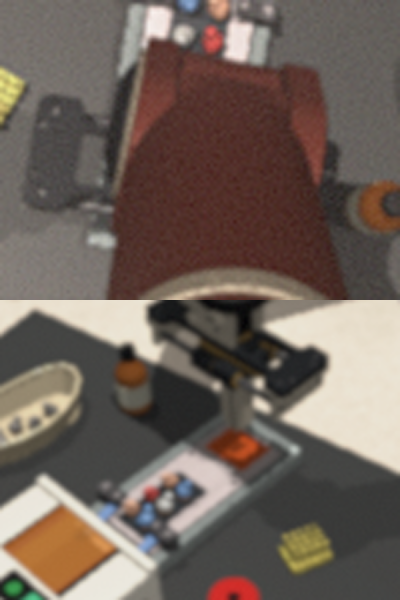

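The finger is over the pad (scene inset 240,445), the shells are clear ahead of it, and the bottle is clear of the hand. I'll descend gently.

>>> send_rows --commands '[{"tx": 0,"ty": -0.04,"tz": 0.15,"turn": 0,"hand": -1},{"tx": 0,"ty": -0.04,"tz": 0.3,"turn": 0,"hand": -1},{"tx": 0,"ty": -0.04,"tz": 0.36,"turn": 0,"hand": -1},{"tx": 0,"ty": -0.04,"tz": 0.38,"turn": 0,"hand": -1},{"tx": 0,"ty": -0.04,"tz": 0.4,"turn": 0,"hand": -1}]'

```text
t: 3.5
tool_pos: [0.4433, -0.0788, 0.0216]
ee_rot: [0.001, 0.08, 0.997, 0.0]
force: [-7.2, 0.9, 42.3]
width: 0.008
gripper_force: 21.1
```

>>> send_rows --commands '[{"tx": 0,"ty": 0,"tz": 0.01,"turn": 0,"hand": -1},{"tx": 0,"ty": 0,"tz": 0.02,"turn": 0,"hand": -1},{"tx": 0,"ty": 0,"tz": 0.02,"turn": 0,"hand": -1}]'

```text
t: 3.8
tool_pos: [0.4434, -0.0788, 0.0216]
ee_rot: [0.002, 0.08, 0.997, 0.0]
force: [-7.1, 0.6, 40.4]
width: 0.007
gripper_force: 20.2
```

>>> send_rows --commands '[{"tx": 0,"ty": 0,"tz": -0.02,"turn": 0,"hand": -1},{"tx": 0,"ty": 0,"tz": -0.02,"turn": 0,"hand": -1}]'

```text
t: 4.0
tool_pos: [0.4435, -0.0788, 0.0217]
ee_rot: [0.001, 0.08, 0.997, 0.0]
force: [-3.3, 1.3, 19.9]
width: 0.006
gripper_force: 10.2
```

>>> send_rows --commands '[{"tx": -0.04,"ty": 0,"tz": 0,"turn": 0,"hand": -1},{"tx": -0.08,"ty": 0,"tz": 0,"turn": 0,"hand": -1},{"tx": -0.12,"ty": 0,"tz": 0,"turn": 0,"hand": -1},{"tx": -0.16,"ty": 0,"tz": 0,"turn": 0,"hand": -1},{"tx": -0.2,"ty": 0,"tz": 0,"turn": 0,"hand": -1}]'

```text
t: 4.5
tool_pos: [0.4595, -0.0815, 0.0217]
ee_rot: [-0.003, 0.08, 0.997, 0.0]
force: [-11.6, 0.9, 29.4]
width: 0.008
gripper_force: 14.7
```

>>> send_rows --commands '[{"tx": -0.03,"ty": 0,"tz": -0.01,"turn": 0,"hand": -1},{"tx": -0.06,"ty": 0,"tz": -0.01,"turn": 0,"hand": -1},{"tx": -0.09,"ty": 0,"tz": -0.01,"turn": 0,"hand": -1}]'

```text
t: 4.8
tool_pos: [0.4654, -0.0824, 0.0218]
ee_rot: [-0.006, 0.08, 0.997, 0.001]
force: [-9.9, 1.8, 20.4]
width: 0.004
gripper_force: 10.4
```

Run:
```python
from h import *
q,e=grab('scene','s3')
cv2.imwrite('pics/v3.png',cv2.resize(q[130:240,150:297],(800,600),interpolation=2)[:,:,::-1])
s=bot.sense(); print(s['tool_pos'],s['force'])
```

```text
[ 0.4661138  -0.08252974  0.02175165] [-8.97332401  1.46011836 20.54649781]
```

View pics/v3.png

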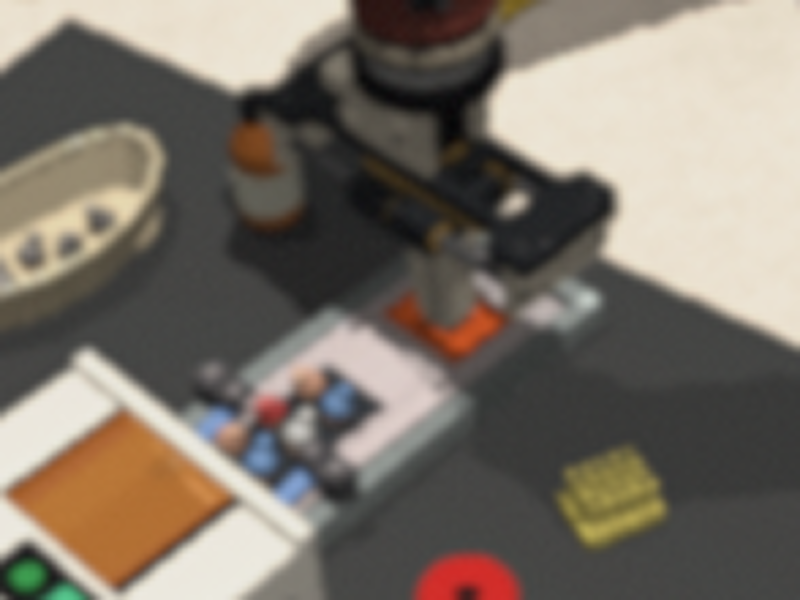

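The picture shows the tray moving with the finger: bare bed is visible at the near rim (540,310), the shells are nearing the springs, and the finger is still on the pad (450,300). I'll continue.

>>> send_rows --commands '[{"tx": -0.04,"ty": 0,"tz": 0,"turn": 0,"hand": -1},{"tx": -0.08,"ty": 0,"tz": 0,"turn": 0,"hand": -1},{"tx": -0.12,"ty": 0,"tz": -0.003,"turn": 0,"hand": -1},{"tx": -0.16,"ty": 0,"tz": -0.005,"turn": 0,"hand": -1},{"tx": -0.2,"ty": 0,"tz": -0.005,"turn": 0,"hand": -1}]'

```text
t: 5.35
tool_pos: [0.4853, -0.0856, 0.0218]
ee_rot: [-0.006, 0.08, 0.997, 0.001]
force: [-9.4, 0.9, 14.9]
width: 0.001
gripper_force: 7.6
```

>>> send_rows --commands '[{"tx": -0.03,"ty": 0,"tz": 0.005,"turn": 0,"hand": -1},{"tx": -0.07,"ty": 0,"tz": 0.006,"turn": 0,"hand": -1},{"tx": -0.11,"ty": 0,"tz": 0.006,"turn": 0,"hand": -1},{"tx": -0.15,"ty": 0,"tz": 0.006,"turn": 0,"hand": -1},{"tx": -0.2,"ty": 0,"tz": 0.006,"turn": 0,"hand": -1}]'

```text
t: 5.85
tool_pos: [0.505, -0.0888, 0.0218]
ee_rot: [-0.006, 0.08, 0.997, 0.001]
force: [-10.6, 1.8, 19.7]
width: 0.001
gripper_force: 9.5
```

>>> send_rows --commands '[{"tx": -0.04,"ty": 0,"tz": 0,"turn": 0,"hand": -1},{"tx": -0.08,"ty": 0,"tz": 0,"turn": 0,"hand": -1},{"tx": -0.12,"ty": 0,"tz": 0,"turn": 0,"hand": -1},{"tx": -0.16,"ty": 0,"tz": 0,"turn": 0,"hand": -1},{"tx": -0.2,"ty": 0,"tz": 0,"turn": 0,"hand": -1}]'

```text
t: 6.35
tool_pos: [0.5255, -0.0921, 0.0218]
ee_rot: [-0.005, 0.08, 0.997, 0.001]
force: [-9.1, 1.7, 16.2]
width: 0.006
gripper_force: 8.5
```

Run:
```python
from h import *
q,e=grab('scene','s4')
cv2.imwrite('pics/v4.png',cv2.resize(q[130:240,150:297],(800,600),interpolation=2)[:,:,::-1])
s=bot.sense(); print(s['tool_pos'],s['force'])
```

```text
[ 0.52673835 -0.09224161  0.02181953] [-7.3486981   0.46315254 14.3947864 ]
```

View pics/v4.png

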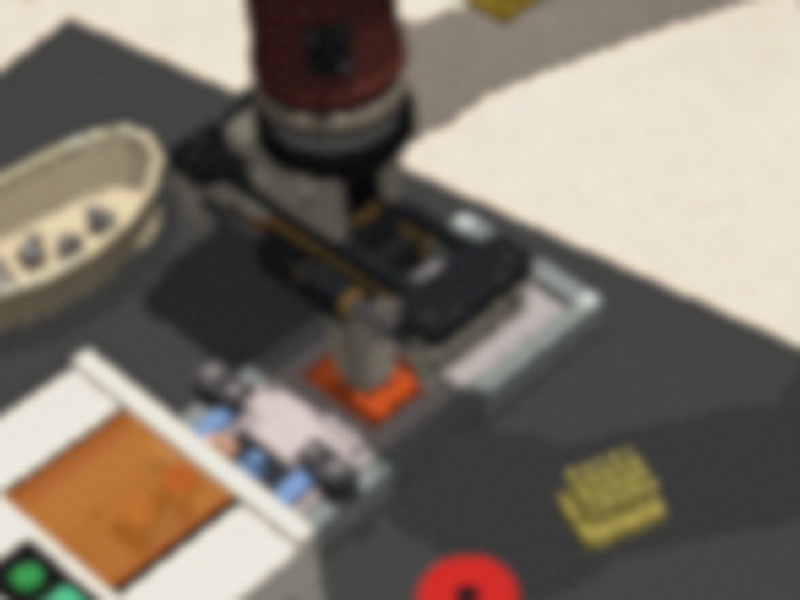

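The tray is going in under the springs and the finger is still central on the pad (375,380). About 34 mm remains.

>>> send_rows --commands '[{"tx": -0.03,"ty": 0,"tz": 0.006,"turn": 0,"hand": -1},{"tx": -0.07,"ty": 0,"tz": 0.008,"turn": 0,"hand": -1},{"tx": -0.11,"ty": 0,"tz": 0.008,"turn": 0,"hand": -1},{"tx": -0.15,"ty": 0,"tz": 0.008,"turn": 0,"hand": -1},{"tx": -0.19,"ty": 0,"tz": 0.008,"turn": 0,"hand": -1}]'

```text
t: 6.9
tool_pos: [0.5446, -0.0952, 0.0218]
ee_rot: [-0.005, 0.08, 0.997, 0.001]
force: [-11.2, 1.2, 20.0]
width: 0.004
gripper_force: 10.4
```

>>> send_rows --commands '[{"tx": -0.02,"ty": 0,"tz": 0.001,"turn": 0,"hand": -1},{"tx": -0.04,"ty": 0,"tz": 0.002,"turn": 0,"hand": -1},{"tx": -0.06,"ty": 0,"tz": 0.002,"turn": 0,"hand": -1},{"tx": -0.08,"ty": 0,"tz": 0.002,"turn": 0,"hand": -1}]'

```text
t: 7.3
tool_pos: [0.5534, -0.0966, 0.0218]
ee_rot: [-0.004, 0.08, 0.997, 0.0]
force: [-9.6, 1.6, 20.0]
width: 0.006
gripper_force: 10.1
```

>>> send_rows --commands '[{"tx": -0.02,"ty": 0,"tz": 0,"turn": 0,"hand": -1},{"tx": -0.03,"ty": 0,"tz": 0,"turn": 0,"hand": -1},{"tx": -0.04,"ty": 0,"tz": 0,"turn": 0,"hand": -1},{"tx": -0.05,"ty": 0,"tz": 0,"turn": 0,"hand": -1},{"tx": -0.06,"ty": 0,"tz": 0,"turn": 0,"hand": -1}]'

```text
t: 7.8
tool_pos: [0.5586, -0.0974, 0.0218]
ee_rot: [-0.005, 0.08, 0.997, 0.001]
force: [-11.0, 1.2, 21.3]
width: 0.006
gripper_force: 11.1
```

>>> send_rows --commands '[{"tx": -0.01,"ty": 0,"tz": 0,"turn": 0,"hand": -1},{"tx": -0.02,"ty": 0,"tz": 0,"turn": 0,"hand": -1},{"tx": -0.02,"ty": 0,"tz": 0,"turn": 0,"hand": -1}]'

```text
t: 8.1
tool_pos: [0.5586, -0.0975, 0.0218]
ee_rot: [-0.007, 0.08, 0.997, 0.001]
force: [-13.4, 2.3, 24.0]
width: 0.004
gripper_force: 12.1
```

>>> send_rows --commands '[{"tx": -0.01,"ty": 0,"tz": 0,"turn": 0,"hand": -1},{"tx": -0.02,"ty": 0,"tz": 0,"turn": 0,"hand": -1},{"tx": -0.03,"ty": 0,"tz": 0,"turn": 0,"hand": -1},{"tx": -0.03,"ty": 0,"tz": 0,"turn": 0,"hand": -1}]'

```text
t: 8.5
tool_pos: [0.5587, -0.0975, 0.0218]
ee_rot: [-0.01, 0.08, 0.997, 0.001]
force: [-18.4, 3.2, 28.9]
width: 0.005
gripper_force: 14.3
```

The tool has stopped at 116.6 mm of travel with the push force rising, so the tray is at the stop. I'll lift straight off.

>>> send_rows --commands '[{"tx": 0.02,"ty": 0,"tz": 0,"turn": 0,"hand": -1},{"tx": 0.02,"ty": 0,"tz": -0.02,"turn": 0,"hand": -1},{"tx": 0.02,"ty": 0,"tz": -0.1,"turn": 0,"hand": -1},{"tx": 0.02,"ty": 0,"tz": -0.4,"turn": 0,"hand": -1},{"tx": 0.02,"ty": 0,"tz": -0.8,"turn": 0,"hand": -1}]'

```text
t: 9.0
tool_pos: [0.5659, -0.0984, 0.0989]
ee_rot: [-0.001, 0.08, 0.997, 0.0]
force: [1.5, 0.1, 0.2]
width: 0.0
gripper_force: 0.0
```

>>> send_rows --commands '[{"tx": 0,"ty": 0,"tz": -0.4,"turn": 0,"hand": -1},{"tx": 0,"ty": 0,"tz": -0.8,"turn": 0,"hand": -1},{"tx": 0,"ty": 0,"tz": -1,"turn": 0,"hand": -1},{"tx": 0,"ty": 0,"tz": -1,"turn": 0,"hand": -1}]'

```text
t: 9.4
tool_pos: [0.5693, -0.0992, 0.2033]
ee_rot: [0.005, 0.08, 0.997, -0.0]
force: [-0.4, -0.3, 0.8]
width: 0.006
gripper_force: 0.0
```

>>> send_rows --commands '[{"tx": 0,"ty": 0.4,"tz": 0,"turn": 0,"hand": -1},{"tx": 0,"ty": 0.8,"tz": 0,"turn": 0,"hand": -1},{"tx": 0,"ty": 1,"tz": 0,"turn": 0,"hand": -1}]'

```text
t: 9.7
tool_pos: [0.5822, 0.0051, 0.1977]
ee_rot: [-0.001, 0.077, 0.997, 0.001]
force: [0.4, -0.2, -0.6]
width: 0.003
gripper_force: 0.0
```

>>> send_rows --commands '[{"tx": 0,"ty": 0.4,"tz": 0,"turn": 0,"hand": -1},{"tx": 0,"ty": 0.8,"tz": 0,"turn": 0,"hand": -1},{"tx": 0,"ty": 1,"tz": 0,"turn": 0,"hand": -1}]'

```text
t: 10.0
tool_pos: [0.5976, 0.1042, 0.1974]
ee_rot: [-0.001, 0.077, 0.997, 0.001]
force: [0.1, 0.2, -0.1]
width: 0.005
gripper_force: 0.0
```

>>> send_rows --commands '[{"tx": 0,"ty": 0.4,"tz": 0,"turn": 0,"hand": -1},{"tx": 0,"ty": 0.8,"tz": 0,"turn": 0,"hand": -1},{"tx": 0,"ty": 1,"tz": 0,"turn": 0,"hand": -1},{"tx": 0,"ty": 1,"tz": 0,"turn": 0,"hand": -1}]'

```text
t: 10.4
tool_pos: [0.613, 0.2019, 0.1973]
ee_rot: [-0.001, 0.076, 0.997, 0.001]
force: [0.2, -0.1, -1.4]
width: 0.007
gripper_force: 0.0
```

Run:
```python
from h import *
p,d=grab('top','t5')
cv2.imwrite('pics/v5.png',cv2.resize(p[60:240,200:420],(733,600),interpolation=2)[:,:,::-1])
p=cv2.imread('pics/t5.png'); hsv=cv2.cvtColor(p,cv2.COLOR_BGR2HSV)
m=cv2.inRange(hsv,(3,150,150),(18,255,255)); m[:140]=0;m[225:]=0;m[:,:262]=0;m[:,310:]=0
c=max(cv2.findContours(m,0,2)[0],key=cv2.contourArea); r=cv2.minAreaRect(c)
w=on_plane('top',[r[0]],.0215)[0]; print(r,w,np.linalg.norm(w[:2]-[.44249,-.07911]))
s=bot.sense(); print(s['t'],s['tool_pos'],s['force'])
```

```text
((287.9679870605469, 162.67599487304688), (20.392940521240234, 16.90467643737793), 10.30484676361084) [ 0.55794727 -0.09734553  0.0215    ] 0.11688847864668714
10.45 [0.61339723 0.19790196 0.19754207] [-0.06097832 -1.13313218  0.04483914]
```

View pics/v5.png

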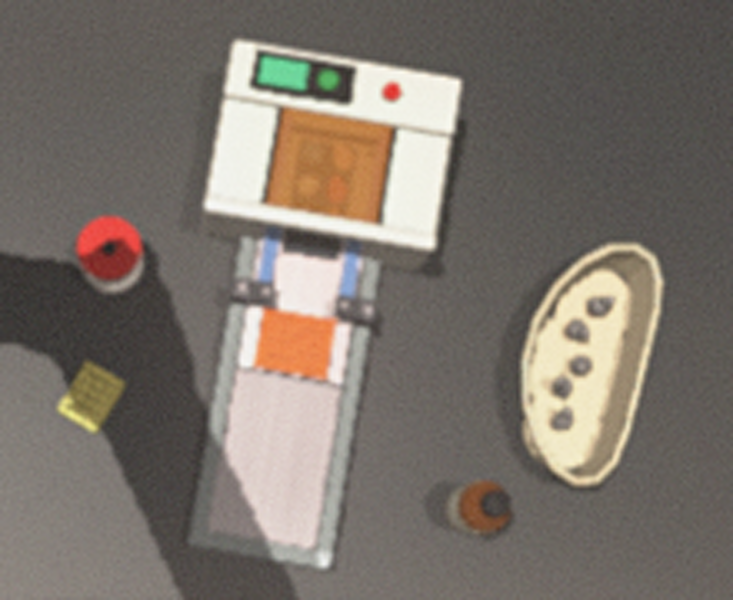

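The tray is home: its pad is just behind the brackets at crop (295,343), it moved 116.9 mm (114–122 expected), and the bystanders have not moved. I'm handing it in.

```bash
python3 -c "
from cell import bot
print(bot.close_job())"
```

```text
the job is handed in; nothing more can be done
None
```

The tray went in 116.9 mm and stopped hard, as it would against the stop inside the chamber; I let go, the bystanders look unmoved in the last picture, and the job is handed in, though the hand-in gave no verdict back.

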